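# Fit the blade insert into the vegetable slicer

## Robot

A 6-joint arm with a two-finger parallel gripper is mounted at the origin on a cart in front of the work surface, level with it; the furniture and walls round the work are solid. World frame = base frame: x ahead of the robot, y to its left, z up, the work surface at z = 0. Lengths are in m, angles in rad, forces in N, time in s.
With the tool pointing down it reaches from about 0.35 to 0.775 m from the base axis. Payload 5.5 kg.
Tool frame: the origin (TCP) lies at the very end of the fingers, on their centre line; the grasp point (between the pads) lies 19 mm behind it; z points along the fingers, y is the line along which they close (so a half turn about z gives the same grasp; the last joint's range is limited). The gripper opens to 85 mm and grips with 20 to 120 N. Pads are 22 mm wide; open, the fingers measure 114 mm over their backs; the gripper's body (76 mm by 85 mm) begins 54 mm behind the grasp point. The pads swing forward as they close: fully open they stand 13 mm farther back than shut.
Start: joints at [1.185, 0.313, 0.046, 1.304, 0, 1.431], TCP at [0.14, 0.558, 0.231] pointing down, gripper open.
Joint ranges: [-2.76, 2.76], [-0.86, 1.69], [-1.03, 1.26], [-2.2, 2.34], [-1.47, 1.5], [-3.14, 3.14]. Speed limits (rad/s): [2.57, 2.57, 3.14, 3.14, 3.14, 3.14].

## Interface

Orientations are given as a unit quaternion [w, x, y, z].
In Python, from workcell import env, read_camera, get_calibration gives the robot as it stands.
- The arm moves only by the tool jog_arm, never from a script. Its argument "motion" is one flat list of numbers, 7 for each row, row after row: the shift along the tool's x, y, z as a fraction of full scale, then the turn, a rotation vector about the tool's x, y, z as a fraction of full scale, then the opening, from 0 (shut) to 1 (fully open). In form: [x, y, z, wx, wy, wz, grip, x, y, z, wx, wy, wz, grip, ...]. A call has 1 to 12 rows; each row is the pose to reach, as a shift and turn from the pose commanded when the call began, along the tool's axes at that moment; what a row does not reach only later rows make up. Full scale, the value 1, is 0.2 m for a shift and 90 degrees for a turn. A row lasts 1/8 s, in which the tool goes at most 62.5 mm and 10.7 degrees, less where a joint would pass 70% of its speed; a pose out of reach is approached as far as the arm can. A call with a number of a shift or a turn outside -1 to 1 is refused whole. A call with a gripper value outside its range is refused whole. The fingers move at their own pace and stop on an object; "newtons" is the grip in N (left out, the last holds). Time passes only in rows, so rows that repeat a pose let the fingers close. It gives the time, the measured TCP pose, the force, the opening and the grip force at its end, in the units of the state.
- env.get_state(): the state, without advancing time (a new reading comes with each control period).
- read_camera(name): name is "side" or "top" or "wrist"; returns the picture (420x560x3 uint8, red, green, blue); there is no depth.
- get_calibration(name): a dict with "fx", "fy", "cx", "cy" (pixels), "dist" ([k1, k2, p1, p2, k3] as OpenCV has them; the pictures are not rectified), "world_from_camera" (4x4, takes a point from camera to world coordinates). Camera axes: x right, y down, z forward; pixel columns grow to the right and rows downward; lengths in m; the calibration is good to about 2 mm. A picture is of the moment at which its call begins: read the wrist's pose just before it. get_calibration takes no time and is no camera call; for the wrist camera it gives the pose at the moment of the call.
- env.hand_in(): hands the job in; it is judged then, once.
The state is a dict: "clock": time; "joint_pos": joint angles; "qvel": joint speeds; "tau": joint torques, N m; "tcp_pos": TCP position; "orientation": TCP orientation; "wrist_force": force on the tool from outside, world axes, zero at the start; "ft_torque": the same for the moment, N m; "finger_gap": finger opening in m; "grip_force": force on a finger pad.
Only numpy, scipy, OpenCV 4.12 (cv2) and the standard library are available. Lean on these libraries where they do the work, as an engineer would, in place of code of your own. Each camera call takes 0.05 s, during which the arm holds its last target. There are 200 camera calls.

## Task

Fit the orange blade insert into the green vegetable slicer. It lies too snugly in its white caddy to be gripped, so first slide it along until its narrow end sticks out well over the open edge, lift it out by that end, lay it flat on the worktop with its ribbed side up and let go; then take it again by its wide ribbed end and slide it, narrow end first, fully home into the slicer's bay. Leave it there and do not disturb the jars and the tin standing about.

Things in the scene. Friction and masses are not known exactly. Their poses are not given: they have to be found in the camera images.
- insert_center (a point): Centre of the loose orange T-shaped blade insert, a rigid plate 108 long x 8 thick, about 120 g. x axis points from wide to narrow end, z out of the ribbed top. Wide ribbed head, 66 wide: x = -54 to -16; narrow stem, 56 wide: x = -16 to 54, end corners rounded 10 mm. At the start it lies flat in the caddy, stem's end 2 to 17 mm inside the open edge, ribs up.
- insert_tip (a point): Middle of the end of the insert's narrow stem, half-way up its 8 mm thickness, 54 mm from the insert's centre; same axes.
- insert: The same blade insert; this origin is at the centre of its underside, 4 mm below insert_center, same axes. Its balance point is 2 mm from there towards the wide head, 56 mm from the stem's end. It can be gripped across its width by the last 8 mm of the fingers; to be laid flat on the worktop it must be held by the very fingertips, which may not reach below its underside.
- caddy: White storage caddy, fixed: a channel with its floor 40 mm above the worktop, 70 mm wide between 5 mm walls that rise to 61 mm, open at the top and at its -x end. Origin on the worktop, mid-width; x axis along the channel, into it; z up. Open edge at x = -50, rear wall at x = 125 to 130. Behind the insert 50 to 65 mm of channel are empty at the start: a closed fingertip can go in and push.
- caddy_lip (a point): Middle of the open edge of the caddy's channel, at floor height (40 mm above the worktop); x axis points into the channel. Below the edge is the caddy's upright front.
- slicer: Green vegetable slicer, fixed, 96 wide, top 62 above the worktop (lip over its mouth 70). Origin on the worktop; x axis = direction of insertion, z up. Front face x = 20, body to x = 170, black loop handle to x = 210. Its bay is a flat slot open only at the front: 60 wide, floor 40 above the worktop, roof 15 above that floor, small sloped sill (from x = 11) and raised roof lip at the mouth.
- slicer_mouth (a point): Middle of the bay's mouth in the slicer's front face, 44 mm above the worktop (half-way up an insert lying on the bay's floor); x axis points into the bay.
- slicer_stop (a point): Where the middle of the stem's end (insert_tip) comes when the insert is fully home against the solid end stop: 62 mm inside the mouth, 44 mm above the worktop; x axis points into the bay. Home, 8 mm of stem and the whole wide head stay outside the slicer.
- honey_jar: Bystander: glass jar with grey-white lid, 61 across, 89 high; origin at the centre of its underside.
- jam_jar: Bystander: glass jar with dark lid, 60 across, 110 high; origin at the centre of its underside.
- spice_paprika: Bystander: spice jar with green lid, 40 across, 108 high; origin at the centre of its underside.
- tuna_tin: Bystander: flat round red tin, 86 across, 40 high; origin at the centre of its underside.
There are look-alikes about, which are no part of the job. Of the things shaped like the insert, the orange one is meant.

How it is judged:
By the outcome, as a careful person would: the job done as asked, in the order asked, and still so for the second after the job is handed in, with the robot touching nothing.
It also fails if it takes over 72 s, if anything falls off the work surface, if the arm or the gripper's body presses on something with over 40 N, if the wrist force passes 120 N, or if a joint passes its speed limit or range.

## Working session

There is one attempt and no reset: what is moved stays moved. The work goes in short steps, Python scripts to look and compute and a tool call to move; the robot and the scene stay as the last step left them, time stands still between calls to the robot, and variables do not carry over. Pictures are saved under pics/ and viewed, at most 12 in all, crops included, and the job is handed in when it is done.

Besides the shell and the picture viewer there is one more tool, called by a JSON object that holds its "api" and its "payload", one argument or row to a line. jog_arm: Moves the arm, as the interface text tells. Shift numbers are shares of 0.2 m and turn numbers shares of 90 degrees, none past 1 either way. Its arguments: {"type":"object","properties":{"motion":{"type":"array","items":{"type":"number"}},"newtons":{"type":"number"}},"required":["motion"]}

```bash
mkdir -p pics; ls; cat > h.py <<'E'
import numpy as np, cv2
from workcell import env, read_camera, get_calibration
from scipy.spatial.transform import Rotation as R
def cal(n):
    c=get_calibration(n); K=np.array([[c['fx'],0,c['cx']],[0,c['fy'],c['cy']],[0,0,1]]); return K,np.array(c['dist'],float),np.array(c['world_from_camera'])
def ray(C,px,z):
    K,d,T=C; p=cv2.undistortPoints(np.array(px,float).reshape(-1,1,2),K,d).reshape(-1,2)
    v=np.c_[p,np.ones(len(p))]@T[:3,:3].T; o=T[:3,3]; return o+v*((z-o[2])/v[:,2])[:,None]
def proj(C,P):
    K,d,T=C; Ti=np.linalg.inv(T); return cv2.projectPoints(np.array(P,float).reshape(-1,3),cv2.Rodrigues(Ti[:3,:3])[0],Ti[:3,3],K,d)[0].reshape(-1,2)
def tool():
    s=env.get_state(); q=s['orientation']; return np.array(s['tcp_pos']),R.from_quat([q[1],q[2],q[3],q[0]])
E
python3 - <<'E'
from h import *
a=[read_camera(n)[:,:,::-1] for n in ('top','side')]
for n,i in zip(('top','side'),a): cv2.imwrite(f'pics/{n}0.png',i)
cv2.imwrite('pics/t1.png',cv2.resize(a[0],(784,588)));cv2.imwrite('pics/s1.png',cv2.resize(a[1],(784,588)))
for n in('top','side'): print(cal(n)[2].round(3).tolist())
print(env.get_state())
E
```

```text
pics
[[0.31, -0.845, 0.435, -0.375], [-0.95, -0.269, 0.155, -0.393], [-0.014, -0.462, -0.887, 1.813], [0.0, 0.0, 0.0, 1.0]]
[[-0.987, -0.095, 0.131, 0.249], [-0.161, 0.647, -0.745, 1.213], [-0.014, -0.756, -0.654, 1.189], [0.0, 0.0, 0.0, 1.0]]
{'clock': 0.1, 'joint_pos': array([1.18539046e+00, 3.13959386e-01, 4.51048002e-02, 1.30360059e+00,
       1.60566086e-05, 1.43120518e+00]), 'qvel': array([-0.00011879, -0.00023921,  0.00233346,  0.0005313 , -0.00054797,
        0.00060674]), 'tau': array([ 3.61070473e-03, -4.81725383e+01,  2.99243778e+01,  1.27385659e-02,
       -7.50637423e-05,  2.35513829e-05]), 'tcp_pos': array([0.13975365, 0.55729533, 0.23048364]), 'orientation': array([-2.22983841e-04,  1.22598114e-01,  9.92456052e-01, -7.98927621e-04]), 'wrist_force': array([-0.24348436,  0.2763283 , -0.25468468]), 'ft_torque': array([-0.03052725,  0.00216253, -0.03381487]), 'grip_force': 0.0, 'finger_gap': 0.08529331235386566}
```

View pics/t1.png

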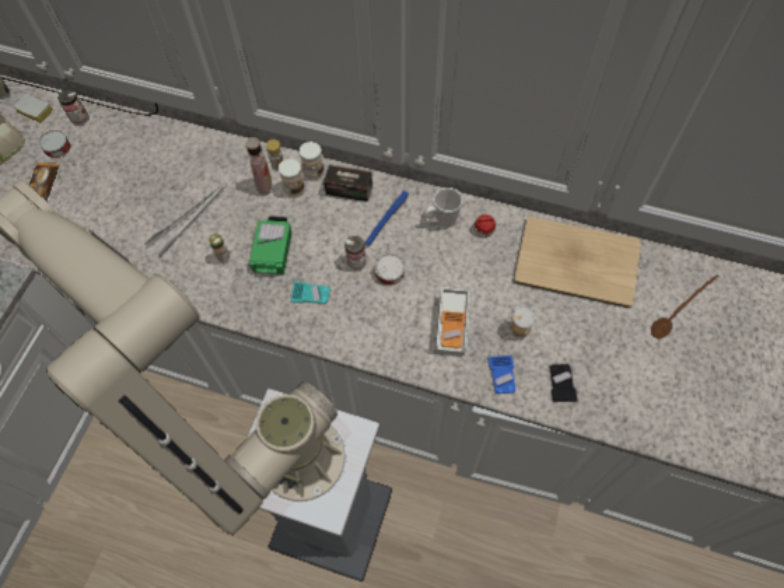

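View pics/s1.png

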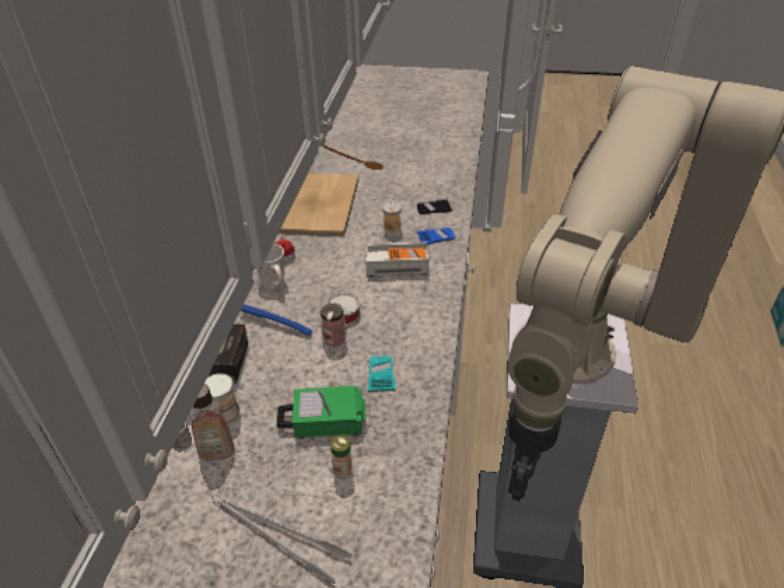

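The orange T-plate in the white caddy, at top (452,330) and side (408,254) of the 784-wide pictures, is the one meant. Look-alikes are turquoise (310,293), blue (502,374) and black (563,382). The slicer is green at top (270,247) and side (328,411). Next, close crops and masks.

```bash
python3 - <<'E'
from h import *
t=cv2.imread('pics/top0.png');s=cv2.imread('pics/side0.png')
def crop(i,x,y,w=66,h=50,k=6): return cv2.resize(i[y-h//2:y+h//2,x-w//2:x+w//2],None,fx=k,fy=k,interpolation=cv2.INTER_CUBIC)
m=np.vstack([np.hstack([crop(t,323,229),crop(t,193,175)]),np.hstack([crop(s,284,187),crop(s,232,294)])])
cv2.imwrite('pics/c1.png',m)
for n,i in(('top',t),('side',s)):
    C=cal(n); hsv=cv2.cvtColor(i,cv2.COLOR_BGR2HSV)
    for nm,lo,hi,z in(('orange',(5,150,120),(20,255,255),.048),('green',(55,120,60),(75,255,255),.062)):
        mk=cv2.inRange(hsv,lo,hi); k,l,st,ce=cv2.connectedComponentsWithStats(mk)
        b=1+np.argmax(st[1:,4]); 
        c=cv2.findContours((l==b).astype(np.uint8),0,2)[0][0]
        r=cv2.minAreaRect(c); bp=cv2.boxPoints(r)
        print(n,nm,st[b].tolist(),ce[b].round(1)); P=ray(C,np.vstack([bp,r[0]]),z); print(P.round(4).tolist())
E
```

```text
top orange [316, 223, 16, 14, 168] [323.2 229.3]
[[0.4873, -0.2337, 0.048], [0.505, -0.2892, 0.048], [0.4514, -0.304, 0.048], [0.4339, -0.2493, 0.048], [0.4692, -0.2691, 0.048]]
top green [179, 157, 28, 38, 606] [192.9 179.7]
[[0.4445, 0.331, 0.062], [0.6206, 0.3732, 0.062], [0.6285, 0.2704, 0.062], [0.4531, 0.2325, 0.062], [0.5349, 0.3013, 0.062]]
side orange [277, 177, 17, 8, 92] [284.3 180.3]
[[0.5081, -0.2896, 0.048], [0.4465, -0.3067, 0.048], [0.4379, -0.2598, 0.048], [0.4983, -0.2432, 0.048], [0.4727, -0.2746, 0.048]]
side green [208, 276, 53, 36, 1271] [237.1 294.8]
[[0.6395, 0.2871, 0.062], [0.4771, 0.2511, 0.062], [0.4474, 0.378, 0.062], [0.599, 0.411, 0.062], [0.5403, 0.3341, 0.062]]
```

View pics/c1.png

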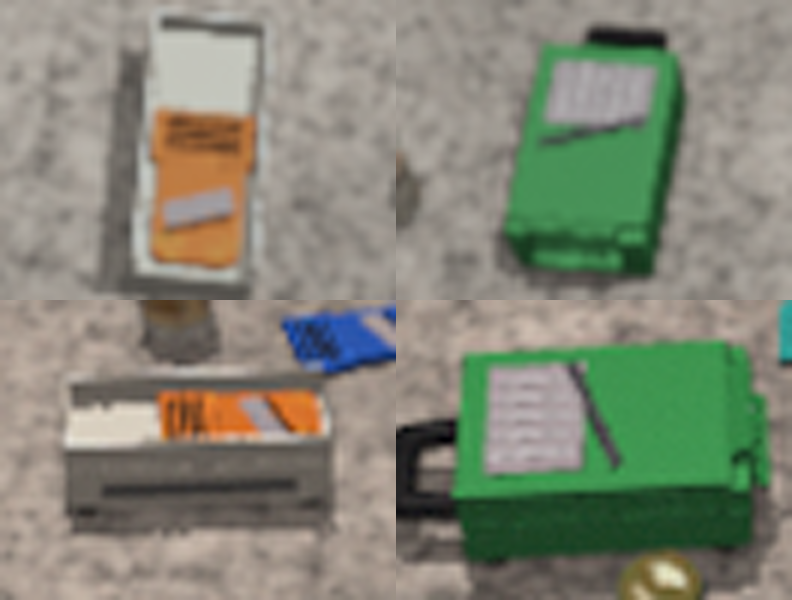

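The crop confirms the orange T-plate with dark ribs at its far (+x) end, crop (205,130), stem end near (200,262), open edge near the robot. The slicer's mouth (crop (580,250)) also faces the robot.

```bash
python3 - <<'E'
from h import *
C=cal('top');S=cal('side')
f=lambda C,o,a,z:print(ray(C,np.array(a)/6+o-.4,z).round(4).tolist())
f(C,(290,204),[(160,108),(255,115),(150,262),(240,268)],.048)
f(C,(290,204),[(155,15),(265,20)],.061)
f(C,(160-66,150),[(545,45),(680,55),(508,228),(655,235)],.062)
f(S,(284-33,187-25),[(160,392-300),(318,390-300)],.048)
f(S,(232-33-66,294-25),[(463,355-300),(735,342-300),(455,497-300),(750,483-300)],.062)
p,r=tool();print(p,r.as_matrix().round(3).tolist())
W=cal('wrist');print(W[0].round(1).tolist(),(r.inv().as_matrix()@(W[2][:3,3]-p)).round(4),(r.inv().as_matrix()@W[2][:3,:3]).round(3).tolist())
E
```

```text
[[0.4934, -0.233, 0.048], [0.5073, -0.293, 0.048], [0.3871, -0.2573, 0.048], [0.4004, -0.3126, 0.048]]
[[0.5513, -0.2122, 0.061], [0.5695, -0.2816, 0.061]]
[[0.6075, 0.3699, 0.062], [0.6281, 0.2776, 0.062], [0.4647, 0.3359, 0.062], [0.4895, 0.2399, 0.062]]
[[0.5069, -0.2908, 0.048], [0.4009, -0.3084, 0.048]]
[[0.6305, 0.2843, 0.062], [0.4901, 0.2541, 0.062], [0.6094, 0.3754, 0.062], [0.4643, 0.3447, 0.062]]
[0.13975365 0.55729533 0.23048364] [[-0.97, 0.243, -0.001], [0.243, 0.97, -0.002], [0.0, -0.002, -1.0]]
[[337.9, 0.0, 280.3], [0.0, 337.9, 204.9], [0.0, 0.0, 1.0]] [ 0.0719 -0.0009 -0.1426] [[0.001, -0.959, -0.282], [1.0, 0.0, 0.001], [-0.001, -0.282, 0.959]]
```

{"api": "jog_arm", "payload": {
  "motion": [-0.5,-0.5,0,0,0,0,0,-1,-1,0,0,0,0,0,-1,-1,0,0,0,0,0,-1,-1,0,0,0,0,0,-1,-1,0,0,0,0,0]
}}

```text
clock: 0.72
tcp_pos: [0.2859, 0.3126, 0.2311]
orientation: [-0.0, 0.124, 0.992, -0.0]
wrist_force: [1.3, 0.3, 0.5]
finger_gap: 0.0001
grip_force: 0.0
```

{"api": "jog_arm", "payload": {
  "motion": [-0.3,-0.3,0,0,0,0,0,-0.6,-0.6,0,0,0,0,0,-1,-1,0,0,0,0,0,-1,-1,0,0,0,0,0,-1,-1,0,0,0,0,0]
}}

```text
clock: 1.35
tcp_pos: [0.4316, 0.0698, 0.231]
orientation: [-0.0, 0.124, 0.992, -0.0]
wrist_force: [0.4, 0.7, -0.3]
finger_gap: 0.0002
grip_force: 0.0
```

{"api": "jog_arm", "payload": {
  "motion": [-0.1,-0.3,0,0,0,-0.1,0,-0.2,-0.6,0,0,0,-0.2,0,-0.4,-0.9,0,0,0,-0.289,0,-0.4,-1,0,0,0,-0.289,0,-0.4,-1,0,0,0,-0.289,0]
}}

```text
clock: 1.98
tcp_pos: [0.4595, -0.1436, 0.2306]
orientation: [-0.0, -0.102, 0.995, 0.0]
wrist_force: [0.3, 0.1, 0.2]
finger_gap: -0.0001
grip_force: 0.0
```

```bash
cat >> h.py <<'E'
def go(x,y,z,yaw):
    "fractions from the present pose to TCP (x,y,z), pointing down, tool x at yaw deg"
    p,r=tool(); a=np.radians(yaw); X=np.array([np.cos(a),np.sin(a),0]); Z=np.array([0,0,-1.]); Q=R.from_matrix(np.c_[X,np.cross(Z,X),Z])
    print('go',(r.inv().apply(np.array([x,y,z])-p)/.2).round(3).tolist(),((r.inv()*Q).as_rotvec()/(np.pi/2)).round(3).tolist())
def here():
    s=env.get_state();p,r=tool();X=r.as_matrix()[:,0];print('t',round(s['clock'],2),'p',p.round(4),'yaw',np.degrees(np.arctan2(X[1],X[0])).round(2)%360,'F',np.round(s['wrist_force'],1),'gap',round(s['finger_gap'],4),'grip',round(s['grip_force'],1))
E
python3 - <<'E'
from h import *
here(); C=cal('top')
for n,p in dict(tin=(390,272),jam=(356,262),turq=(310,293),edge=(395,347),honeyR=(520,330),free=(390,315),spice=(220,258)).items(): print(n,ray(C,np.array([p])/1.4,0.0).round(3).tolist())
go(.43,-.277,.20,192)
E
```

```text
t 1.98 p [ 0.4595 -0.1436  0.2306] yaw 191.66 F [0.3 0.1 0.2] gap -0.0001 grip 0.0
tin [[0.591, -0.046, 0.0]]
jam [[0.592, 0.061, 0.0]]
turq [[0.454, 0.154, 0.0]]
edge [[0.367, -0.134, 0.0]]
honeyR [[0.523, -0.453, 0.0]]
free [[0.457, -0.09, 0.0]]
spice [[0.482, 0.452, 0.0]]
go [0.279, -0.623, 0.153] [0.0, -0.0, -0.004]
```

{"api": "jog_arm", "payload": {
  "motion": [-0.05,-0.3,0.15,0,0,0,0,-0.1,-0.6,0.15,0,0,0,0,-0.1,-0.6,0.15,0,0,0,0,-0.1,-0.6,0.15,0,0,0,0]
}}

```text
clock: 2.48
tcp_pos: [0.5035, -0.2532, 0.2007]
orientation: [-0.001, -0.104, 0.995, 0.001]
wrist_force: [-0.1, 0.5, -0.3]
finger_gap: -0.0
grip_force: 0.0
```

```bash
python3 - <<'E'
from h import *
here();C=cal('wrist');i=read_camera('wrist')[:,:,::-1];cv2.imwrite('pics/w0.png',i);cv2.imwrite('pics/w1.png',cv2.resize(i,(784,588)))
np.savez('w0.npz',*C)
m=cv2.inRange(cv2.cvtColor(i,cv2.COLOR_BGR2HSV),(5,150,120),(20,255,255))
c=max(cv2.findContours(m,0,2)[0],key=cv2.contourArea);r=cv2.minAreaRect(c)
print(cv2.boxPoints(r).round(),ray(C,cv2.boxPoints(r),.048).round(4).tolist())
E
```

```text
t 2.48 p [ 0.5035 -0.2532  0.2007] yaw 191.93 F [-0.1  0.5 -0.3] gap -0.0 grip 0.0
[[234.  59.]
 [308.  59.]
 [308. 185.]
 [234. 185.]] [[0.4034, -0.3135, 0.048], [0.3909, -0.2541, 0.048], [0.4943, -0.23, 0.048], [0.508, -0.2949, 0.048]]
```

View pics/w1.png

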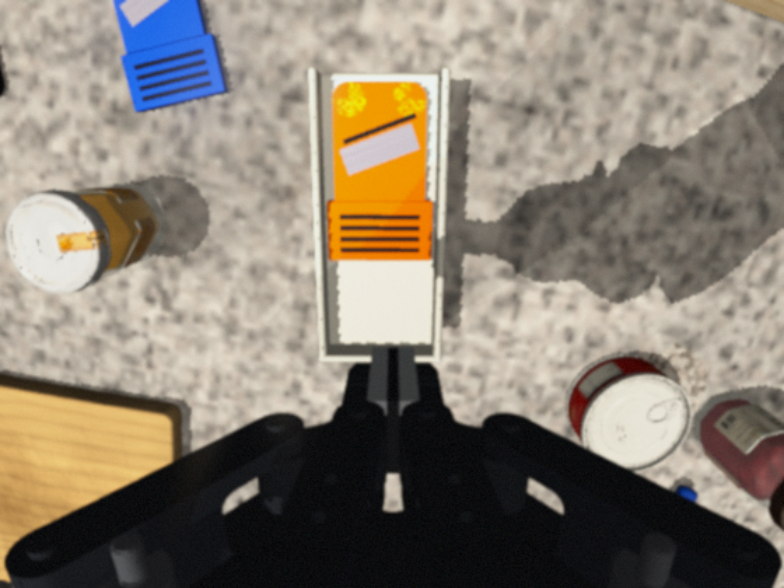

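The wrist view shows the insert in the caddy: stem end at about (380,83), open edge at row 74, head's end at row 260 and the empty channel at (388,300).

```bash
python3 - <<'E'
from h import *
d=np.load('w0.npz');C=[d[k] for k in d]
f=lambda a,z:print(ray(C,np.array(a)/1.4-.15,z).round(4).tolist())
f([(332,74),(438,74),(385,74)],.040); f([(310,70),(448,70),(322,360),(442,360)],.061);f([(380,83),(380,261)],.048);f([(338,345),(432,345)],.04)
E
```

```text
[[0.3971, -0.3131, 0.04], [0.384, -0.2509, 0.04], [0.3907, -0.282, 0.04]]
[[0.3999, -0.3226, 0.061], [0.3841, -0.2472, 0.061], [0.5721, -0.2861, 0.061], [0.5558, -0.2094, 0.061]]
[[0.3973, -0.2835, 0.048], [0.5023, -0.2619, 0.048]]
[[0.5688, -0.2784, 0.04], [0.5553, -0.2145, 0.04]]
```

```bash
python3 - <<'E'
from h import *
go(.5333,-.2531,.08,192);go(.5333,-.2531,.043,192)
E
```

```text
go [-0.146, -0.034, 0.605] [0.001, -0.0, -0.0]
go [-0.146, -0.034, 0.79] [0.001, -0.0, -0.0]
```

{"api": "jog_arm", "payload": {
  "motion": [-0.146,-0.034,0.1,0,0,0,0,-0.146,-0.034,0.35,0,0,0,0,-0.146,-0.034,0.6,0,0,0,0,-0.146,-0.034,0.7,0,0,0,0,-0.146,-0.034,0.77,0,0,0,0,-0.146,-0.034,0.785,0,0,0,0,-0.146,-0.034,0.785,0,0,0,0]
}}

```text
clock: 3.4
tcp_pos: [0.5345, -0.2549, 0.0453]
orientation: [0.001, -0.104, 0.995, -0.0]
wrist_force: [0.1, -0.2, 0.3]
finger_gap: -0.0002
grip_force: 0.0
```

{"api": "jog_arm", "payload": {
  "motion": [0.06,0,0,0,0,0,0,0.1,0,0,0,0,0,0,0.14,0,0,0,0,0,0,0.18,0,0,0,0,0,0,0.22,0,0,0,0,0,0,0.26,0,0,0,0,0,0,0.3,0,0,0,0,0,0,0.3,0,0,0,0,0,0]
}}

```text
clock: 4.4
tcp_pos: [0.4741, -0.2672, 0.044]
orientation: [-0.001, -0.104, 0.995, 0.0]
wrist_force: [-0.5, -0.6, -0.6]
finger_gap: 0.0004
grip_force: 0.0
```

```bash
python3 - <<'E'
from h import *
here();C=cal('wrist');i=read_camera('wrist')[:,:,::-1];cv2.imwrite('pics/w2.png',cv2.resize(i,(784,588)))
m=cv2.inRange(cv2.cvtColor(i,cv2.COLOR_BGR2HSV),(5,150,120),(20,255,255))
c=max(cv2.findContours(m,0,2)[0],key=cv2.contourArea);r=cv2.minAreaRect(c)
print(cv2.boxPoints(r).round().tolist(),ray(C,cv2.boxPoints(r),.048).round(4).tolist())
E
```

```text
t 4.4 p [ 0.4741 -0.2672  0.044 ] yaw 191.89 F [-0.5 -0.6 -0.6] gap 0.0004 grip 0.0
[[202.0, 0.0], [358.0, 0.0], [358.0, 245.0], [202.0, 245.0]] [[0.3711, -0.3195, 0.048], [0.3591, -0.2623, 0.048], [0.4545, -0.2365, 0.048], [0.4688, -0.3045, 0.048]]
```

View pics/w2.png

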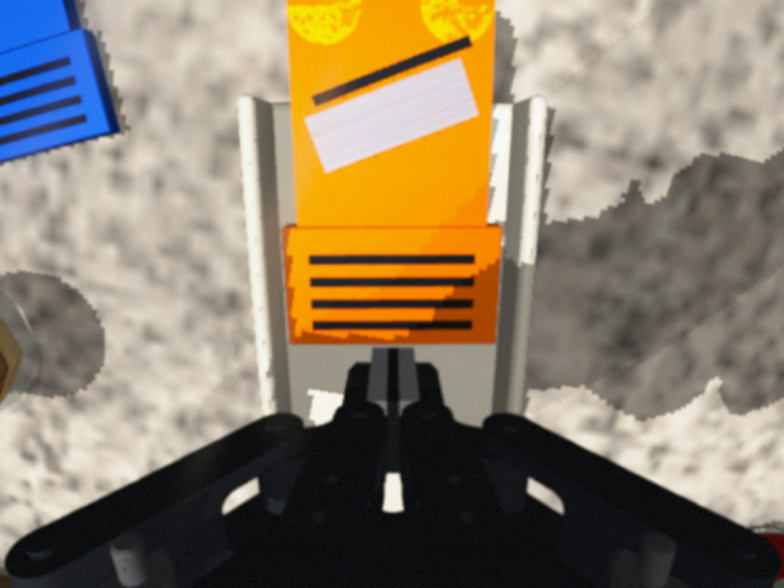

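Insert protrudes about 36 mm, with its head end at row 343 against the closed finger. I push 4 mm more, rise, then calibrate fingertip height at 56 mm opening on free worktop.

{"api": "jog_arm", "payload": {
  "motion": [0.01,0,0,0,0,0,0,0.02,0,0,0,0,0,0,0.02,0,0,0,0,0,0,0.0,0,0,0,0,0,0,-0.03,0,-0.05,0,0,0,0,-0.03,0,-0.3,0,0,0,0,-0.03,0,-0.5,0,0,0,0.66,-0.03,0.3,-0.5,0,0,0,0.66,-0.03,0.6,-0.5,0,0,0,0.66,-0.03,0.8,-0.5,0,0,0,0.66,-0.03,0.8,-0.5,0,0,0,0.66]
}}

```text
clock: 5.82
tcp_pos: [0.4474, -0.107, 0.1452]
orientation: [0.0, -0.106, 0.994, 0.0]
wrist_force: [0.1, -1.1, 1.3]
finger_gap: 0.0566
grip_force: 0.0
```

```bash
python3 - <<'E'
from h import *
here();go(.455,-.10,.015,192);go(.455,-.10,.008,192)
C=cal('wrist');i=read_camera('wrist')[:,:,::-1];cv2.imwrite('pics/w3.png',cv2.resize(i,(784,588)))
E
```

```text
t 5.83 p [ 0.4474 -0.107   0.1452] yaw 192.16 F [ 0.1 -1.1  1.3] gap 0.0566 grip 0.0
go [-0.044, 0.026, 0.651] [0.0, 0.0, 0.002]
go [-0.044, 0.026, 0.686] [0.0, 0.0, 0.002]
```

{"api": "jog_arm", "payload": {
  "motion": [0,0,0.3,0,0,0,0.66,0,0,0.6,0,0,0,0.66,0,0,0.69,0,0,0,0.66,0,0,0.7,0,0,0,0.66,0,0,0.7,0,0,0,0.66]
}}

```text
clock: 6.5
tcp_pos: [0.4492, -0.1106, 0.0051]
orientation: [0.001, -0.103, 0.995, -0.0]
wrist_force: [-0.1, 0.1, 0.1]
finger_gap: 0.0567
grip_force: 0.0
```

{"api": "jog_arm", "payload": {
  "motion": [0,0,0.005,0,0,0,0.66,0,0,0.01,0,0,0,0.66,0,0,0.01,0,0,0,0.66]
}}

```text
clock: 6.88
tcp_pos: [0.4483, -0.1096, 0.0027]
orientation: [0.0, -0.104, 0.995, -0.0]
wrist_force: [0.3, -0.8, -0.8]
finger_gap: 0.0565
grip_force: 0.0
```

{"api": "jog_arm", "payload": {
  "motion": [0,0,0.005,0,0,0,0.66,0,0,0.01,0,0,0,0.66,0,0,0.01,0,0,0,0.66]
}}

```text
clock: 7.25
tcp_pos: [0.4478, -0.1094, 0.0001]
orientation: [-0.0, -0.104, 0.995, 0.0]
wrist_force: [-0.5, 0.7, -0.0]
finger_gap: 0.0564
grip_force: 0.0
```

{"api": "jog_arm", "payload": {
  "motion": [0,0,0.005,0,0,0,0.66,0,0,0.01,0,0,0,0.66,0,0,0.01,0,0,0,0.66]
}}

```text
clock: 7.62
tcp_pos: [0.4479, -0.1095, -0.0018]
orientation: [-0.0, -0.104, 0.995, 0.0]
wrist_force: [-0.3, 0.5, -0.1]
finger_gap: 0.0563
grip_force: 0.0
```

{"api": "jog_arm", "payload": {
  "motion": [0,0,0.005,0,0,0,0.66,0,0,0.01,0,0,0,0.66,0,0,0.01,0,0,0,0.66]
}}

```text
clock: 8.0
tcp_pos: [0.4479, -0.1095, -0.0038]
orientation: [-0.0, -0.104, 0.995, 0.0]
wrist_force: [0.2, 0.8, 0.5]
finger_gap: 0.0561
grip_force: 0.0
```

{"api": "jog_arm", "payload": {
  "motion": [0,0,0.003,0,0,0,0.66,0,0,0.006,0,0,0,0.66,0,0,0.006,0,0,0,0.66]
}}

```text
clock: 8.38
tcp_pos: [0.448, -0.1095, -0.0043]
orientation: [0.0, -0.104, 0.995, -0.0]
wrist_force: [-2.8, 0.9, 7.0]
finger_gap: 0.0568
grip_force: 3.8
```

{"api": "jog_arm", "payload": {
  "motion": [0,0,-0.05,0,0,0,0.66,0,0,-0.3,0,0,0,0.85,0,0,-0.55,0,0,0,0.85,0,0,-0.55,0,0,0,0.85]
}}

```text
clock: 8.88
tcp_pos: [0.4511, -0.1108, 0.1094]
orientation: [0.004, -0.104, 0.995, -0.002]
wrist_force: [-0.1, -0.0, -0.2]
finger_gap: 0.0726
grip_force: 0.0
```

```bash
python3 - <<'E'
from h import *
here();go(.372,-.2885,.105,192);go(.372,-.2885,.037,192)
E
```

```text
t 8.88 p [ 0.4511 -0.1108  0.1094] yaw 191.93 F [-0.1 -0.  -0.2] gap 0.0726 grip 0.0
go [0.571, -0.787, 0.022] [-0.003, 0.005, -0.001]
go [0.573, -0.786, 0.362] [-0.003, 0.005, -0.001]
```

{"api": "jog_arm", "payload": {
  "motion": [0.2,-0.25,0,0,0,0,0.85,0.4,-0.5,0,0,0,0,0.85,0.57,-0.787,0,0,0,0,0.85,0.57,-0.787,0,0,0,0,0.85,0.57,-0.787,0,0,0,0,0.85]
}}

```text
clock: 9.5
tcp_pos: [0.3682, -0.2868, 0.1043]
orientation: [-0.0, -0.103, 0.995, 0.001]
wrist_force: [0.1, 0.9, -0.1]
finger_gap: 0.0726
grip_force: 0.0
```

```bash
python3 - <<'E'
from h import *
here();C=cal('wrist');i=read_camera('wrist')[:,:,::-1];cv2.imwrite('pics/w4.png',cv2.resize(i,(784,588)))
m=cv2.inRange(cv2.cvtColor(i,cv2.COLOR_BGR2HSV),(5,150,120),(28,255,255))
c=max(cv2.findContours(m,0,2)[0],key=cv2.contourArea);r=cv2.minAreaRect(c)
print(cv2.boxPoints(r).round().tolist(),ray(C,cv2.boxPoints(r),.048).round(4).tolist())
go(.372,-.2885,.0372,192)
E
```

```text
t 9.5 p [ 0.3682 -0.2868  0.1043] yaw 191.83 F [ 0.1  0.9 -0.1] gap 0.0726 grip 0.0
[[226.0, 202.0], [322.0, 200.0], [325.0, 346.0], [229.0, 348.0]] [[0.36, -0.323, 0.048], [0.3468, -0.2656, 0.048], [0.4512, -0.2373, 0.048], [0.4668, -0.3041, 0.048]]
go [-0.014, -0.017, 0.336] [0.001, -0.0, -0.001]
```

View pics/w4.png

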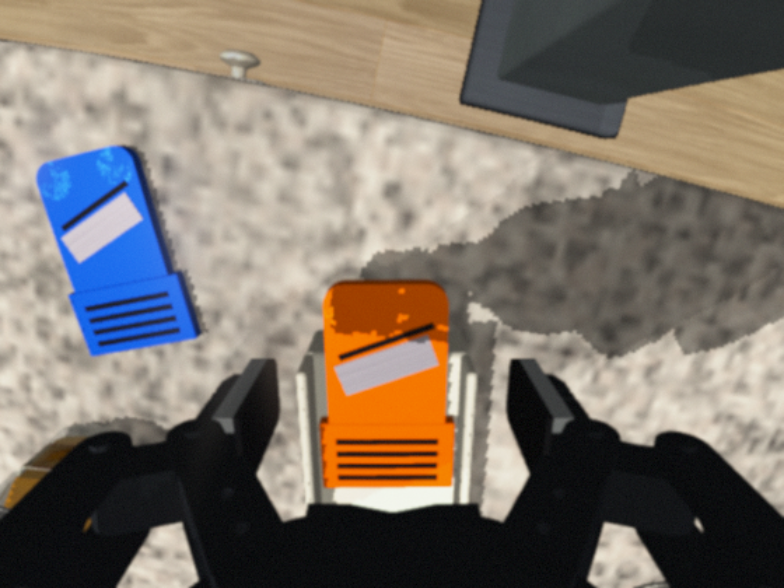

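Insert sticks out 38 mm (tip at row 283) between the open fingers. Descend and grip.

{"api": "jog_arm", "payload": {
  "motion": [-0.02,-0.02,0.1,0,0,0,0.85,-0.02,-0.02,0.2,0,0,0,0.85,-0.02,-0.02,0.3,0,0,0,0.85,-0.02,-0.02,0.336,0,0,0,0.85,-0.02,-0.02,0.336,0,0,0,0.85]
}}

```text
clock: 10.18
tcp_pos: [0.3738, -0.2888, 0.0376]
orientation: [-0.0, -0.105, 0.994, 0.001]
wrist_force: [-0.1, 0.3, 0.7]
finger_gap: 0.0725
grip_force: 0.0
```

```bash
python3 - <<'E'
from h import *
here();go(.373,-.2899,.037,192)
E
```

```text
t 10.18 p [ 0.3738 -0.2888  0.0376] yaw 192.04 F [-0.1  0.3  0.7] gap 0.0725 grip 0.0
go [0.005, -0.005, 0.003] [0.001, -0.0, 0.0]
```

{"api": "jog_arm", "payload": {
  "motion": [0.003,-0.004,0.002,0,0,0,0.64,0.003,-0.004,0.002,0,0,0,0.5,0.003,-0.004,0.002,0,0,0,0.5,0.003,-0.004,0.002,0,0,0,0.5],
  "newtons": 60
}}

```text
clock: 10.68
tcp_pos: [0.3739, -0.2911, 0.0386]
orientation: [0.001, -0.104, 0.995, -0.0]
wrist_force: [-0.1, 3.5, 6.0]
finger_gap: 0.0539
grip_force: 62.0
```

{"api": "jog_arm", "payload": {
  "motion": [0,0,-0.02,0,0,0,0.5,0,0,-0.06,0,0,0,0.5,0,0,-0.14,0,0,0,0.5,0,0,-0.25,0,0,0,0.5,0,0,-0.4,0,0,0,0.5,0,0,-0.4,0,0,0,0.5],
  "newtons": 90
}}

```text
clock: 11.42
tcp_pos: [0.3746, -0.2927, 0.1199]
orientation: [0.001, -0.104, 0.995, -0.002]
wrist_force: [0.5, 0.2, -1.2]
finger_gap: 0.0529
grip_force: 94.1
```

```bash
python3 - <<'E'
from h import *
here();i=read_camera('wrist')[:,:,::-1];j=read_camera('side')[:,:,::-1]
a=cv2.resize(i[150:420,130:430],(495,446));b=cv2.resize(j[140:220,250:330],(300,300),interpolation=cv2.INTER_CUBIC)
o=np.zeros((446,795,3),np.uint8);o[:,:495]=a;o[:300,495:]=b;cv2.imwrite('pics/w5.png',o)
go(.45,-.03,.13,90)
E
```

```text
t 11.43 p [ 0.3746 -0.2927  0.1199] yaw 191.92 F [ 0.5  0.2 -1.2] gap 0.0529 grip 94.1
go [-0.645, 1.199, -0.063] [-0.0, 0.0, 1.132]
```

View pics/w5.png

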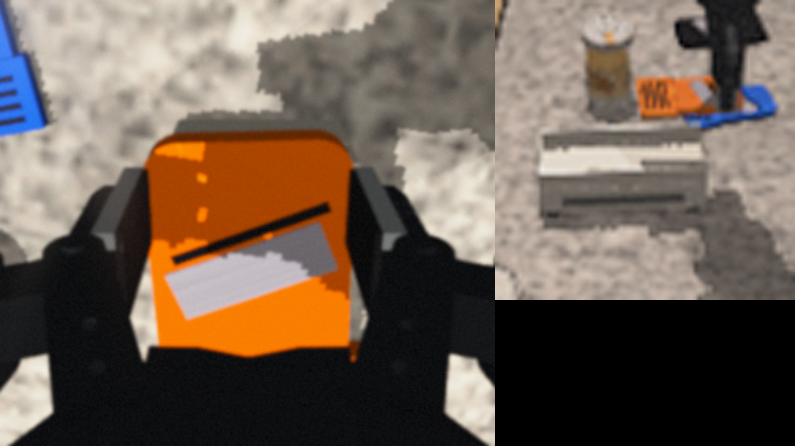

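Insert is held level by its stem, ribs up. Carry it to the free worktop and turn.

{"api": "jog_arm", "payload": {
  "motion": [-0.05,0.1,-0.06,0,0,0.08,0.5,-0.12,0.25,-0.06,0,0,0.19,0.5,-0.2,0.4,-0.06,0,0,0.3,0.5,-0.3,0.55,-0.06,0,0,0.41,0.5,-0.4,0.7,-0.06,0,0,0.52,0.5,-0.5,0.85,-0.06,0,0,0.63,0.5,-0.55,1,-0.06,0,0,0.74,0.5,-0.55,1,-0.06,0,0,0.85,0.5,-0.55,1,-0.06,0,0,0.96,0.5,-0.55,1,-0.06,0,0,0.98,0.5,-0.55,1,-0.06,0,0,0.98,0.5]
}}

```text
clock: 12.9
tcp_pos: [0.4391, -0.0726, 0.1288]
orientation: [-0.001, 0.617, 0.787, -0.0]
wrist_force: [0.4, -0.3, -1.7]
finger_gap: 0.0528
grip_force: 94.3
```

```bash
python3 - <<'E'
from h import *
here();print(env.get_state()['joint_pos'].round(2));go(.455,-.03,.01,104);go(.455,-.03,0,104)
E
```

```text
t 12.9 p [ 0.4391 -0.0726  0.1288] yaw 103.85 F [ 0.4 -0.3 -1.7] gap 0.0528 grip 94.3
[-0.34  0.13 -0.45  0.99  0.    0.98]
go [0.187, 0.129, 0.594] [-0.001, -0.001, -0.002]
go [0.187, 0.129, 0.644] [-0.001, -0.001, -0.002]
```

{"api": "jog_arm", "payload": {
  "motion": [0.1,0.07,0.15,0,0,0,0.5,0.187,0.129,0.35,0,0,0,0.5,0.187,0.129,0.55,0,0,0,0.5,0.187,0.129,0.62,0,0,0,0.5,0.187,0.129,0.635,0,0,0,0.5,0.187,0.129,0.635,0,0,0,0.5]
}}

```text
clock: 13.65
tcp_pos: [0.4567, -0.0307, 0.0034]
orientation: [0.001, 0.618, 0.787, 0.0]
wrist_force: [-0.2, -0.0, -1.1]
finger_gap: 0.0528
grip_force: 94.4
```

{"api": "jog_arm", "payload": {
  "motion": [0,0,0.005,0,0,0,0.5,0,0,0.01,0,0,0,0.5,0,0,0.01,0,0,0,0.5]
}}

```text
clock: 14.02
tcp_pos: [0.4559, -0.0303, 0.0008]
orientation: [0.0, 0.618, 0.787, 0.0]
wrist_force: [-1.0, -0.0, -1.0]
finger_gap: 0.0528
grip_force: 94.4
```

{"api": "jog_arm", "payload": {
  "motion": [0,0,0.004,0,0,0,0.5,0,0,0.008,0,0,0,0.5,0,0,0.008,0,0,0,0.5]
}}

```text
clock: 14.4
tcp_pos: [0.4558, -0.0302, -0.0007]
orientation: [0.0, 0.618, 0.787, 0.0]
wrist_force: [-1.8, -0.2, 5.6]
finger_gap: 0.0531
grip_force: 95.1
```

{"api": "jog_arm", "payload": {
  "motion": [0,0,0.003,0,0,0,0.5,0,0,0.003,0,0,0,0.7,0,0,0.003,0,0,0,0.95,0,0,0,0,0,0,0.95]
}}

```text
clock: 14.9
tcp_pos: [0.4556, -0.0302, -0.0013]
orientation: [-0.0, 0.618, 0.787, -0.0]
wrist_force: [0.4, 0.3, -0.3]
finger_gap: 0.0809
grip_force: 0.0
```

{"api": "jog_arm", "payload": {
  "motion": [0,0,-0.1,0,0,0,0.97,0,0,-0.35,0,0,0,0.97,0,0,-0.6,0,0,0,0.97,-0.1,0,-0.75,0,0,0,0.97,-0.1,0,-0.75,0,0,0,0.97]
}}

```text
clock: 15.52
tcp_pos: [0.4628, -0.0509, 0.1514]
orientation: [0.003, 0.618, 0.786, 0.001]
wrist_force: [0.8, -0.3, -1.1]
finger_gap: 0.0829
grip_force: 0.0
```

```bash
cat >> h.py <<'E'
def orange(n,z,lo=(5,150,120),hi=(28,255,255)):
    C=cal(n);i=np.ascontiguousarray(read_camera(n)[:,:,::-1]);m=cv2.inRange(cv2.cvtColor(i,cv2.COLOR_BGR2HSV),lo,hi)
    c=max(cv2.findContours(m,0,2)[0],key=cv2.contourArea);r=cv2.minAreaRect(c);b=cv2.boxPoints(r)
    print(n,b.round().tolist(),ray(C,b,z).round(4).tolist());return i,C
E
python3 - <<'E'
from h import *
here();i,C=orange('wrist',.008);cv2.imwrite('pics/w6.png',cv2.resize(i,(784,588)));orange('top',.008)
E
```

```text
t 15.53 p [ 0.4628 -0.0509  0.1514] yaw 103.66 F [ 0.8 -0.3 -1.1] gap 0.0829 grip 0.0
wrist [[241.0, 144.0], [313.0, 142.0], [316.0, 260.0], [244.0, 262.0]] [[0.4212, -0.02, 0.008], [0.4796, -0.004, 0.008], [0.5112, -0.1075, 0.008], [0.4466, -0.1253, 0.008]]
top [[260.0, 227.0], [260.0, 214.0], [286.0, 215.0], [285.0, 228.0]] [[0.4217, -0.022, 0.008], [0.4792, -0.0052, 0.008], [0.5045, -0.1059, 0.008], [0.4468, -0.1212, 0.008]]
```

View pics/w6.png

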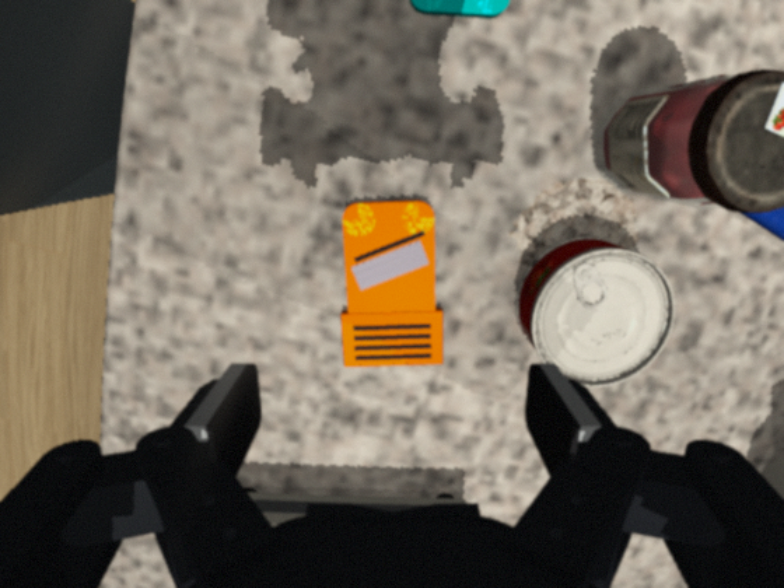

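Insert lies flat, ribs up, tip at (390,203), head end at (393,365), clear of the tin. Now half-turn to regrip by the head.

{"api": "jog_arm", "payload": {
  "motion": [0,0,0,0,0,-0.11,0.97,0,0,0,0,0,-0.22,0.97,0,0,0,0,0,-0.33,0.97,0,0,0,0,0,-0.44,0.97,0,0,0,0,0,-0.55,0.97,0,0,0,0,0,-0.66,0.97,0,0,0,0,0,-0.77,0.97,0,0,0,0,0,-0.88,0.97,0,0,0,0,0,-1,0.97,0,0,0,0,0,-1,0.97]
}}

```text
clock: 16.88
tcp_pos: [0.4591, -0.0489, 0.1472]
orientation: [-0.002, -0.119, 0.993, 0.001]
wrist_force: [0.5, -1.1, -0.3]
finger_gap: 0.0826
grip_force: 0.0
```

```bash
python3 - <<'E'
from h import *
here();print(env.get_state()['joint_pos'].round(2));go(.4744,-.1,.10,285.3)
E
```

```text
t 16.88 p [ 0.4591 -0.0489  0.1472] yaw 193.64 F [ 0.5 -1.1 -0.3] gap 0.0826 grip 0.0
[-0.28  0.14 -0.38  1.05  0.   -0.52]
go [-0.015, -0.267, 0.235] [0.002, -0.0, -1.018]
```

{"api": "jog_arm", "payload": {
  "motion": [0,-0.04,0.05,0,0,-0.11,0.97,0,-0.08,0.1,0,0,-0.22,0.97,0,-0.12,0.15,0,0,-0.33,0.97,0,-0.16,0.2,0,0,-0.44,0.97,0,-0.2,0.235,0,0,-0.55,0.97,-0.01,-0.24,0.235,0,0,-0.66,0.97,-0.015,-0.267,0.235,0,0,-0.77,0.97,-0.015,-0.267,0.235,0,0,-0.88,0.97,-0.015,-0.267,0.235,0,0,-1,0.97,-0.015,-0.267,0.235,0,0,-1,0.97]
}}

```text
clock: 18.12
tcp_pos: [0.4754, -0.1003, 0.101]
orientation: [0.0, 0.785, -0.619, -0.001]
wrist_force: [0.2, 0.5, -0.2]
finger_gap: 0.083
grip_force: 0.0
```

```bash
python3 - <<'E'
from h import *
here();orange('wrist',.008);go(.4744,-.1,.01,285.3);go(.4744,-.1,-.004,285.3)
E
```

```text
t 18.12 p [ 0.4754 -0.1003  0.101 ] yaw 283.46 F [ 0.2  0.5 -0.2] gap 0.083 grip 0.0
wrist [[234.0, 186.0], [325.0, 183.0], [329.0, 314.0], [238.0, 317.0]] [[0.511, -0.1094, 0.008], [0.4482, -0.1266, 0.008], [0.4152, -0.0224, 0.008], [0.4866, -0.0025, 0.008]]
go [-0.003, 0.004, 0.456] [0.001, 0.001, -0.021]
go [-0.002, 0.004, 0.526] [0.001, 0.001, -0.021]
```

{"api": "jog_arm", "payload": {
  "motion": [0.003,0.002,0.15,0,0,-0.023,0.97,0.003,0.002,0.3,0,0,-0.023,0.97,0.003,0.002,0.45,0,0,-0.023,0.97,0.003,0.002,0.5,0,0,-0.023,0.97,0.003,0.002,0.52,0,0,-0.023,0.97,0.003,0.002,0.526,0,0,-0.023,0.97,0.003,0.002,0.526,0,0,-0.023,0.97]
}}

```text
clock: 19.05
tcp_pos: [0.4766, -0.1017, -0.0025]
orientation: [-0.0, 0.797, -0.603, 0.001]
wrist_force: [0.5, -0.0, -0.2]
finger_gap: 0.0829
grip_force: 0.0
```

{"api": "jog_arm", "payload": {
  "motion": [0,0,0,0,0,0,0.75,0,0,0,0,0,0,0.6,0,0,0,0,0,0,0.6,0,0,0,0,0,0,0.6],
  "newtons": 70
}}

```text
clock: 19.55
tcp_pos: [0.4764, -0.1017, -0.0018]
orientation: [-0.0, 0.798, -0.603, 0.001]
wrist_force: [-2.5, 1.3, 10.3]
finger_gap: 0.0627
grip_force: 73.6
```

{"api": "jog_arm", "payload": {
  "motion": [0,0,-0.03,0,0,0,0.6,0,0,-0.1,0,0,0,0.6,0,0,-0.3,0,0,0,0.6,0,0,-0.55,0,0,0.03,0.6,0,0,-0.7,0,0,0.13,0.6,-0.1,0,-0.7,0,0,0.24,0.6,-0.25,0,-0.7,0,0,0.35,0.6,-0.4,0,-0.7,0,0,0.46,0.6,-0.6,0,-0.7,0,0,0.57,0.6,-0.8,0,-0.7,0,0,0.68,0.6,-1,0,-0.7,0,0,0.79,0.6,-1,0,-0.7,0,0,0.9,0.6],
  "newtons": 90
}}

```text
clock: 21.05
tcp_pos: [0.42, 0.0931, 0.1373]
orientation: [-0.0, -0.214, 0.977, 0.0]
wrist_force: [-0.4, -0.4, -0.6]
finger_gap: 0.0617
grip_force: 98.2
```

```bash
python3 - <<'E'
from h import *
here();go(.36,.255,.14,193);go(.345,.255,.14,193)
E
```

```text
t 21.05 p [0.42   0.0931 0.1373] yaw 204.7 F [-0.4 -0.4 -0.6] gap 0.0617 grip 98.2
go [-0.066, 0.861, -0.013] [0.0, -0.0, 0.13]
go [0.003, 0.892, -0.013] [0.0, -0.0, 0.13]
```

{"api": "jog_arm", "payload": {
  "motion": [0,0.25,0,0,0,0.06,0.6,0,0.5,0,0,0,0.13,0.6,-0.03,0.75,0,0,0,0.13,0.6,-0.05,0.87,0,0,0,0.13,0.6,-0.05,0.87,0,0,0,0.13,0.6,-0.05,0.87,0,0,0,0.13,0.6]
}}

```text
clock: 21.8
tcp_pos: [0.3575, 0.2527, 0.137]
orientation: [0.0, -0.114, 0.993, -0.0]
wrist_force: [0.4, -0.4, -1.2]
finger_gap: 0.0621
grip_force: 98.3
```

```bash
python3 - <<'E'
from h import *
here();C=cal('wrist');np.savez('w7.npz',*C);i=read_camera('wrist')[:,:,::-1];j=read_camera('side')[:,:,::-1]
cv2.imwrite('pics/w7r.png',i);cv2.imwrite('pics/w7.png',cv2.resize(i,(784,588)))
cv2.imwrite('pics/s7.png',j)
E
```

```text
t 21.8 p [0.3575 0.2527 0.137 ] yaw 193.09 F [ 0.4 -0.4 -1.2] gap 0.0621 grip 98.3
```

View pics/w7.png

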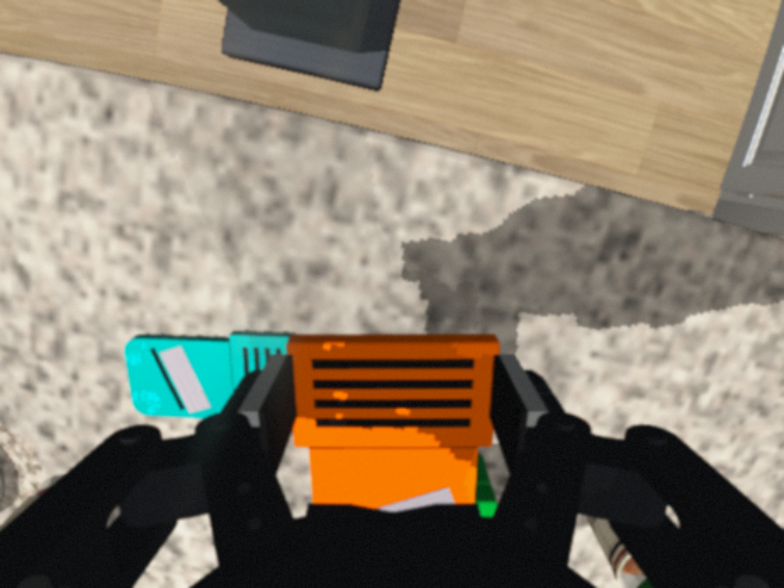

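Insert is centred and square between the fingers (head edges 290/498, image centre 392). The gripper hides the slicer, so I look at the mouth from above it.

{"api": "jog_arm", "payload": {
  "motion": [-0.1,0,-0.15,0,0,0,0.6,-0.35,0,-0.2,0,0,0,0.6,-0.6,0,-0.2,0,0,0,0.6,-0.85,0,-0.2,0,0,0,0.6,-0.95,0,-0.2,0,0,0,0.6,-0.95,0,-0.2,0,0,0,0.6,-0.95,0,-0.2,0,0,0,0.6]
}}

```text
clock: 22.78
tcp_pos: [0.5419, 0.2951, 0.1764]
orientation: [-0.001, -0.113, 0.994, -0.0]
wrist_force: [-0.2, -0.3, -0.5]
finger_gap: 0.0617
grip_force: 98.3
```

```bash
python3 - <<'E'
from h import *
here();C=cal('wrist');np.savez('w8.npz',*C);i=read_camera('wrist')[:,:,::-1]
cv2.imwrite('pics/w8r.png',i);cv2.imwrite('pics/w8.png',cv2.resize(i[0:300],(784,420)))
E
```

```text
t 22.77 p [0.5419 0.2951 0.1764] yaw 193.03 F [-0.2 -0.3 -0.5] gap 0.0617 grip 98.3
```

View pics/w8.png

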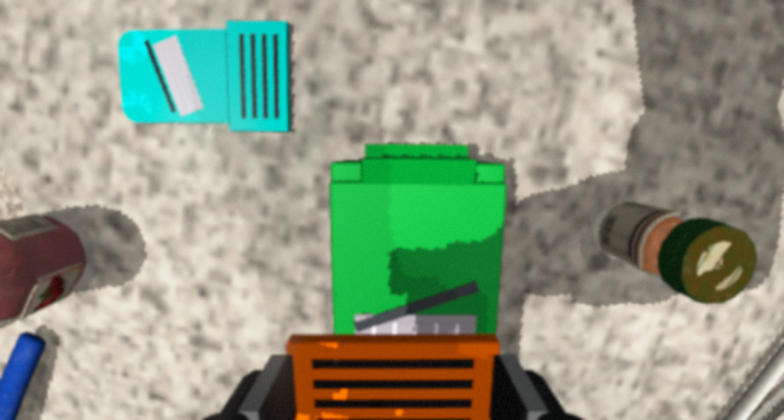

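```bash
python3 - <<'E'
from h import *
d=np.load('w8.npz');C=[d[k] for k in d]
i=cv2.imread('pics/w8r.png');m=cv2.inRange(cv2.cvtColor(i,cv2.COLOR_BGR2HSV),(50,110,40),(75,255,255))
def f(a,z):
    P=ray(C,a,z);print(P.round(4).tolist(),np.linalg.norm(P[1]-P[0]).round(4),'mid',P.mean(0).round(4), 'perp-ang',(np.degrees(np.arctan2(*(P[1]-P[0])[:2][::-1]))).round(1))
rows={}
for r in range(100,236,8):
    c=np.where(m[r,200:400])[0]+200
    if len(c): print(r,c.min(),c.max(),end=' ')
print()
g=lambda *a:np.array(a)/1.4-.15
f(g((331,163),(505,163)),.062);f(g((331,163),(505,163)),.066);f(g((366,145),(468,145)),.04);f(g((331,182),(504,184)),.062)
L=ray(C,g((331,182),(333,330),(505,184),(498,330)),.062);print(L.round(4).tolist())
for a,b in((0,1),(2,3)): v=L[b]-L[a];print(np.degrees(np.arctan2(v[1],v[0])))
E
```

```text
108 261 334 116 237 350 124 236 360 132 236 361 140 236 361 148 236 360 156 236 360 164 237 358 172 237 358 180 237 357 188 237 357 196 237 356 204 238 356 212 238 355 220 238 354 228 238 354 
[[0.4858, 0.2481, 0.062], [0.4647, 0.3379, 0.062]] 0.0923 mid [0.4753 0.293  0.062 ] perp-ang 103.2
[[0.4856, 0.2486, 0.066], [0.4648, 0.337, 0.066]] 0.0909 mid [0.4752 0.2928 0.066 ] perp-ang 103.2
[[0.4727, 0.263, 0.04], [0.4594, 0.3196, 0.04]] 0.0581 mid [0.4661 0.2913 0.04  ] perp-ang 103.2
[[0.4955, 0.25, 0.062], [0.4754, 0.3405, 0.062]] 0.0927 mid [0.4855 0.2953 0.062 ] perp-ang 102.5
[[0.4955, 0.25, 0.062], [0.5783, 0.2674, 0.062], [0.4753, 0.3411, 0.062], [0.5566, 0.3612, 0.062]]
11.829342581468412
13.938691538900917
```

Slicer mouth midpoint is (0.4753, 0.293), axis 13°. The posts show at rows 163–182 and the sill at row 145. Back off, then line up.

{"api": "jog_arm", "payload": {
  "motion": [0.2,-0.02,0,0,0,0,0.6,0.45,-0.04,0,0,0,0,0.6,0.7,-0.06,0,0,0,0,0.6,0.96,-0.06,0,0,0,0,0.6,0.96,-0.06,0,0,0,0,0.6,0.96,-0.06,0,0,0,0,0.6]
}}

```text
clock: 23.58
tcp_pos: [0.3584, 0.2412, 0.1775]
orientation: [0.001, -0.114, 0.993, 0.0]
wrist_force: [1.5, 0.2, -1.7]
finger_gap: 0.0619
grip_force: 98.3
```

```bash
python3 - <<'E'
from h import *
here();go(.3574,.2658,.0425,193)
E
```

```text
t 23.57 p [0.3584 0.2412 0.1775] yaw 193.12 F [ 1.5  0.2 -1.7] gap 0.0619 grip 98.3
go [-0.021, 0.121, 0.675] [0.0, 0.002, 0.001]
```

{"api": "jog_arm", "payload": {
  "motion": [0,0.06,0.1,0,0,0,0.6,0,0.12,0.3,0,0,0,0.6,-0.015,0.121,0.5,0,0,0,0.6,-0.02,0.121,0.65,0,0,0,0.6,-0.02,0.121,0.675,0,0,0,0.6,-0.02,0.121,0.675,0,0,0,0.6,-0.02,0.121,0.675,0,0,0,0.6]
}}

```text
clock: 24.45
tcp_pos: [0.3581, 0.2661, 0.043]
orientation: [0.001, -0.114, 0.993, 0.001]
wrist_force: [-0.2, 0.5, -0.3]
finger_gap: 0.0618
grip_force: 98.3
```

```bash
python3 - <<'E'
from h import *
here();go(.3574,.2658,.0425,193)
j=np.ascontiguousarray(read_camera('side')[:,:,::-1]);t=np.ascontiguousarray(read_camera('top')[:,:,::-1])
T=lambda s:np.array([.3574,.2658,0])+s*np.array([.9744,.225,0])
print(proj(cal('side'),[T(.091)+[0,0,.0485],T(.121)+[0,0,.044]]).round(1).tolist())
a=cv2.resize(j[260:340,215:295],(400,400),interpolation=cv2.INTER_CUBIC);b=cv2.resize(t[150:230,160:240],(400,400),interpolation=cv2.INTER_CUBIC)
cv2.imwrite('pics/s9.png',np.hstack([a,b]))
E
```

```text
t 24.45 p [0.3581 0.2661 0.043 ] yaw 193.09 F [-0.2  0.5 -0.3] gap 0.0618 grip 98.3
go [0.004, -0.001, 0.003] [0.0, 0.002, 0.001]
[[267.0, 287.8], [257.5, 289.3]]
```

View pics/s9.png

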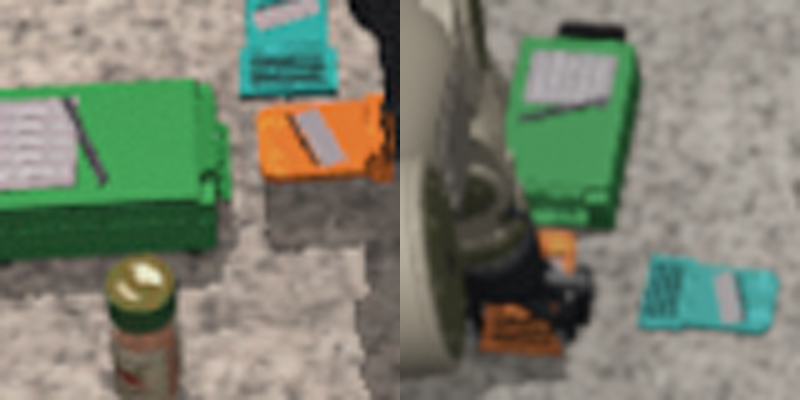

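The stem tip at crop (258,140) matches the predicted pixel and lines up with the mouth. Insert, watching force.

{"api": "jog_arm", "payload": {
  "motion": [-0.04,0,0,0,0,0,0.6,-0.08,0,0,0,0,0,0.6,-0.11,0,0,0,0,0,0.6,-0.14,0,0,0,0,0,0.6,-0.17,0,0,0,0,0,0.6,-0.19,0,0,0,0,0,0.6,-0.19,0,0,0,0,0,0.6]
}}

```text
clock: 25.42
tcp_pos: [0.394, 0.2741, 0.0417]
orientation: [0.0, -0.114, 0.993, 0.0]
wrist_force: [0.1, 0.6, -1.0]
finger_gap: 0.0621
grip_force: 98.3
```

{"api": "jog_arm", "payload": {
  "motion": [-0.02,0,0,0,0,0,0.6,-0.04,0,0,0,0,0,0.6,-0.06,0,0,0,0,0,0.6,-0.06,0,0,0,0,0,0.6]
}}

```text
clock: 25.92
tcp_pos: [0.4059, 0.2769, 0.0418]
orientation: [0.0, -0.114, 0.993, 0.0]
wrist_force: [0.9, -0.2, -1.6]
finger_gap: 0.062
grip_force: 98.3
```

```bash
python3 - <<'E'
from h import *
here()
p,r=tool();d=p-[.4753,.293,.044];print('tip past mouth',(d[:2]@[.9744,.225]+.091).round(4),'lat',(d[:2]@[-.225,.9744]).round(4),np.round(env.get_state()['ft_torque'],2))
E
```

```text
t 25.93 p [0.4059 0.2769 0.0418] yaw 193.09 F [ 0.9 -0.2 -1.6] gap 0.062 grip 98.3
tip past mouth 0.0197 lat -0.0 [ 0.05  0.04 -0.  ]
```

{"api": "jog_arm", "payload": {
  "motion": [-0.03,0,0,0,0,0,0.6,-0.06,0,0,0,0,0,0.6,-0.09,0,0,0,0,0,0.6,-0.12,0,0,0,0,0,0.6,-0.12,0,0,0,0,0,0.6]
}}

```text
clock: 26.55
tcp_pos: [0.4294, 0.2824, 0.0417]
orientation: [0.0, -0.114, 0.993, 0.0]
wrist_force: [-0.3, -0.2, -0.8]
finger_gap: 0.0615
grip_force: 98.3
```

{"api": "jog_arm", "payload": {
  "motion": [-0.02,0,0,0,0,0,0.6,-0.04,0,0,0,0,0,0.6,-0.055,0,0,0,0,0,0.6,-0.055,0,0,0,0,0,0.6]
}}

```text
clock: 27.05
tcp_pos: [0.4398, 0.2848, 0.0417]
orientation: [0.0, -0.114, 0.993, 0.0]
wrist_force: [-0.2, 0.7, -0.7]
finger_gap: 0.0618
grip_force: 98.3
```

{"api": "jog_arm", "payload": {
  "motion": [-0.01,0,0,0,0,0,0.6,-0.02,0,0,0,0,0,0.6,-0.02,0,0,0,0,0,0.6]
}}

```text
clock: 27.42
tcp_pos: [0.4435, 0.2857, 0.0417]
orientation: [0.0, -0.114, 0.993, 0.0]
wrist_force: [1.0, -0.1, -0.4]
finger_gap: 0.062
grip_force: 98.3
```

{"api": "jog_arm", "payload": {
  "motion": [-0.008,0,0,0,0,0,0.6,-0.015,0,0,0,0,0,0.6,-0.015,0,0,0,0,0,0.6]
}}

```text
clock: 27.8
tcp_pos: [0.4451, 0.286, 0.0413]
orientation: [-0.001, -0.114, 0.993, -0.0]
wrist_force: [-3.8, -0.3, -0.8]
finger_gap: 0.0616
grip_force: 98.4
```

{"api": "jog_arm", "payload": {
  "motion": [-0.005,0,0,0,0,0,0.6,-0.01,0,0,0,0,0,0.6,-0.01,0,0,0,0,0,0.6]
}}

```text
clock: 28.18
tcp_pos: [0.4451, 0.286, 0.0407]
orientation: [-0.003, -0.114, 0.993, -0.0]
wrist_force: [-7.1, -1.1, 0.0]
finger_gap: 0.0617
grip_force: 98.4
```

{"api": "jog_arm", "payload": {
  "motion": [-0.01,0,0.005,0,0,0,0.6,-0.015,0,0.01,0,0,0,0.6,-0.015,0,0.01,0,0,0,0.6]
}}

```text
clock: 28.55
tcp_pos: [0.4451, 0.286, 0.038]
orientation: [-0.006, -0.114, 0.993, -0.001]
wrist_force: [-14.1, -1.5, 2.6]
finger_gap: 0.0617
grip_force: 98.8
```

```bash
python3 - <<'E'
from h import *
here();p,r=tool();print(np.round(env.get_state()['ft_torque'],2),r.as_matrix()[:,2].round(4))
E
```

```text
t 28.55 p [0.4451 0.286  0.038 ] yaw 193.15 F [-14.1  -1.5   2.6] gap 0.0617 grip 98.8
[-0.35  2.55 -0.14] [-0.0109 -0.0028 -0.9999]
```

{"api": "jog_arm", "payload": {
  "motion": [0.015,0,0,0,0,0,0.6,0.015,0,0,0,0,0,0.85,0.015,0,0,0,0,0,0.97,0.015,0,0,0,0,0,0.97,0.015,0,0,0,0,0,0.97]
}}

```text
clock: 29.18
tcp_pos: [0.4488, 0.2869, 0.04]
orientation: [0.001, -0.114, 0.993, 0.0]
wrist_force: [-0.4, 0.4, -0.0]
finger_gap: 0.083
grip_force: 0.0
```

{"api": "jog_arm", "payload": {
  "motion": [0,0,-0.05,0,0,0,0.97,0,0,-0.2,0,0,0,0.97,0,0,-0.45,0,0,0,0.97,0,0,-0.6,0,0,0,0.97,0,0,-0.6,0,0,0,0.97]
}}

```text
clock: 29.8
tcp_pos: [0.4503, 0.2877, 0.1633]
orientation: [0.003, -0.114, 0.993, 0.001]
wrist_force: [-0.0, -0.4, -1.4]
finger_gap: 0.083
grip_force: 0.0
```

{"api": "jog_arm", "payload": {
  "motion": [-0.2,0,0,0,0,0,0.5,-0.45,0,-0.05,0,0,0,0,-0.5,0,-0.05,0,0,0,0,-0.5,0,-0.05,0,0,0,0]
}}

```text
clock: 30.3
tcp_pos: [0.5452, 0.3091, 0.1683]
orientation: [-0.001, -0.114, 0.993, -0.0]
wrist_force: [-0.7, -0.7, -0.7]
finger_gap: 0.0097
grip_force: 0.0
```

```bash
python3 - <<'E'
from h import *
here();i,C=orange('wrist',.048);cv2.imwrite('pics/wA.png',cv2.resize(i[0:300],(784,420)));go(.36,.266,.1,193)
E
```

```text
t 30.3 p [0.5452 0.3091 0.1683] yaw 193.08 F [-0.7 -0.7 -0.7] gap 0.0097 grip 0.0
wrist [[236.0, 42.0], [326.0, 42.0], [326.0, 104.0], [236.0, 104.0]] [[0.4375, 0.2505, 0.048], [0.4227, 0.314, 0.048], [0.4651, 0.3252, 0.048], [0.4805, 0.2592, 0.048]]
go [0.945, -0.0, 0.345] [-0.0, -0.002, 0.001]
```

View pics/wA.png

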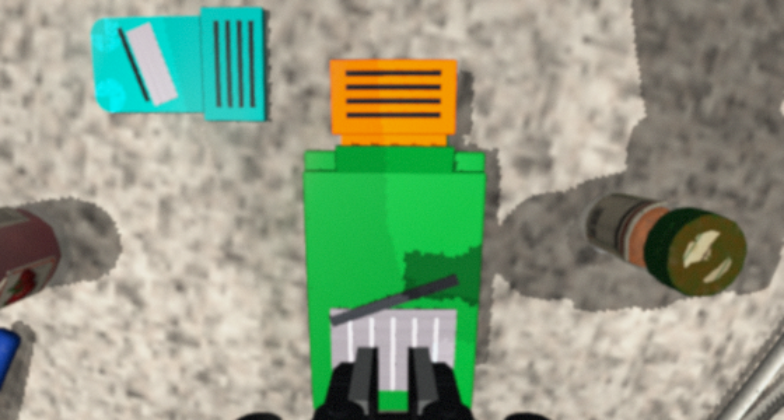

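The insert sits square in the bay: head end at (393,60), about 8 mm of stem showing at rows 134–147, neighbours undisturbed. The head end measures 46.5 mm outside the mouth; home is 46 mm.

```bash
python3 -c "
from workcell import env
print(env.hand_in())"
```

```text
the job is handed in; nothing more can be done
None
```

The orange insert is fully home against the slicer's end stop, fitted in the order you asked. The robot has let go and stands clear, the jars and tin were not disturbed, and the job is handed in at about 30 s of the 72 s allowed.

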